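# Put the setting block away, then set the drill stand's depth stop

## Task

The drill stand's head has just been set with the steel setting block that still stands on its table: put that block back upright, fully home, in its own slot of the block rack (the pocket of its size, marked with as many dots as the block) and let go of it. Then turn the depth-stop thumbscrew clockwise until it seats, back it off a quarter turn, and finish with the gripper still holding the thumbscrew there, still, so that I can nip up its lock ring. Leave the other setting blocks in the rack and the plaster cast on the stand where they are.

Things in the scene. Friction and masses are not known exactly. Their poses are not given: they have to be found in the camera images.
- setting_block: Loose ground-steel setting block, 24 (x) by 14 (y) by 60 (z) mm, about 0.16 kg, standing upright on the drill stand's table; origin at the centre of its underside, z up. Two small black dots on its top.
- slot_14_floor (a point): The setting block's own pocket in the block rack: centre of the pocket's floor, axes as the block's (pocket x 27.5, y 17.5 mm, 20 mm deep, 3 mm chamfer; either way round fits). It is cut in a grey plastic module, 56 (x) by 48 (y) by 26 mm, whose top, 20 mm above this point, has two black dots in a row along y at the -x side. Fixed.
- rack: Block rack: aluminium tray, 66 (x) by 214 (y) by 6 mm, origin under its centre, with four grey pocket modules in a row along y, 50 mm apart, in any order. The modules with one dot (10 mm pocket) and three dots (17 mm) hold their own blocks, which stand 36 and 44 mm out; two dots (14 mm) and four dots (22 mm) are empty. Fixed.
- drill_stand: Grey drill stand, fixed. Origin under its base, z up (mm): base 170 (x) by 275 (y, -125 to 150), top at z 24 = its table. Column 25 thick at x 40, y 60, up to z 210; handpiece 27 thick in a 44 clamp at x -45, y 60, z 84 to 225; feed lever with ball behind, at x 105, y 24, z 205. The depth-stop thumbscrew stands beside the column at x 40, y 122.
- depth_screw: The depth-stop thumbscrew, vertical, 10 mm thick, 1.5 mm a turn. This point is the screw's foot, on its axis; it rises and falls with the screw but does not turn. The round lock ring under the head (24 mm wide) reaches to 56 mm above this point, the flat spade head from 75 to 97 mm. Nothing else within 45 mm of the axis is higher than the ring.
- screw_head (a point): Centre of the thumbscrew's steel spade head: a flat plate 34 mm long (its x), 9 mm thick (its y) and 22 mm high (z), turning with the screw; 216 mm above the bench. Pinch it across the 9 mm. 40 N or more of grip turns it easily.
- screw_turn (a joint): Turn of the thumbscrew, rad: 0 = seated on its anvil (hard stop), growing anticlockwise seen from above (unscrewing); a quarter turn back is 1.57. Starts between 0.7 and 2.0. Steady light drag of 0.04 N m; stays where it is left. The spade head lies along the stand's x when seated, along its y a quarter turn back.
- block_10: Setting block with one dot, 24 x 10 x 56 mm, in its pocket of the rack; leave alone.
- block_17: Setting block with three dots, 24 x 17 x 64 mm, in its pocket of the rack; leave alone.
- plaster_cast: Small plaster cast, 38 mm wide, 30 mm high, on the stand's table; leave alone. Origin under its centre.
Mind the look-alikes: they are no part of the job. Leave any green or purple look-alike of the setting_block alone.

How it is judged:
On the way, in this order (a step that is already met when the one before it is completed fails the run):
1. the setting block stands fully home in its own slot, let go of (horizontal distance between setting_block and slot_14_floor below 0.006 m and z of setting_block in the frame of slot_14_floor between -0.003 and 0.003 m and angle between setting_block's own z axis and vertical below 0.2 rad and contact force between the fingers and setting_block below 0.05 N), for 0.2 s.
2. the thumbscrew is turned in until it seats (value of joint screw_turn below 0.08 rad), for 0.2 s.
At the end, for the whole second after the job is handed in: Block in its own slot (6 mm from the pocket centre, 3 mm from its floor, upright within 0.2 rad), not touched; the screw, once seated (within 0.08 rad), stands backed off 1.57 rad within 0.3, turning under 0.1 rad/s, the fingers still gripping it with over 2 N (all of step 1 and value of joint screw_turn between 1.27 and 1.87 rad and velocity of joint screw_turn between -0.1 and 0.1 rad/s and contact force between the fingers and depth_screw above 2 N); the arm keeps its last pose, push and grip.
It fails at once if another setting block or the plaster cast is shifted by more than 30 mm (distance of any of block_10, block_17, plaster_cast from where it was at the start of the episode above 0.03 m).
It also fails if it takes over 72 s, if anything falls off the work surface, if the arm or the gripper's body presses on something with over 40 N, if the wrist force passes 120 N, or if a joint passes its speed limit or range.

## Robot

A 6-joint arm with a two-finger parallel gripper is mounted at the origin on the work surface. World frame = base frame: x ahead of the robot, y to its left, z up, the work surface at z = 0. Lengths are in m, angles in rad, forces in N, time in s.
With the tool pointing down it reaches from about 0.375 to 0.9 m from the base axis. Payload 3.1 kg.
Tool frame: the origin (TCP) lies midway between the tips of the shut fingers; the grasp point (between the pads) lies 19 mm behind it; z points along the fingers, y is the line along which they close (so a half turn about z gives the same grasp; the last joint's range is limited). The gripper opens to 85 mm and grips with 20 to 120 N. Pads are 22 mm wide; open, the fingers measure 114 mm over their backs; the gripper's body (76 mm by 85 mm) begins 54 mm behind the grasp point. The pads swing forward as they close: fully open they stand 13 mm farther back than shut.
Start: joints at [1.067, 0.527, 1.433, -0, 1.181, -0.178], TCP at [0.199, 0.592, 0.231] pointing down, gripper open.
Joint ranges: [-3.08, 3.08], [-0.75, 2.2], [0.22, 2.44], [-1.43, 4.57], [0, 2.65], [-2.85, 2.85]. Speed limits (rad/s): [2.79, 2.79, 3.14, 3.14, 3.14, 3.14].

## Interface

Orientations are given as a unit quaternion [x, y, z, w].
In Python, from station import manip gives the robot as it stands. The module is installed in compiled form; this text tells all that it offers.
- The arm moves only by the tool apply_moves, never from a script. Its arguments are lists of equal length, an entry for each row: "claw": the gripper's target within -1 to 1 (fully open at 1, half-way at 0, shut at -1); "travel": the shift along the tool's x, y, z scaled (see below), a list of three; "turn": the turn, a rotation vector about the tool's x, y, z scaled (see below), a list of three. In form: {"claw": [claw, ...], "travel": [[dx, dy, dz], ...], "turn": [[rx, ry, rz], ...]}. A call has 1 to 5 rows; each row is the pose to reach, as a shift and turn from the pose commanded when the call began, along the tool's axes at that moment, turning the shorter way round; what a row does not reach only later rows make up. The controller multiplies each number of a shift by 800 mm and each number of a turn by 180 degrees. A row lasts 1/12 s, in which the tool goes at most 41.7 mm and 7.16 degrees, less where a joint would pass 70% of its speed; a pose out of reach is approached as far as the arm can. A call with a number of a shift or a turn outside -1 to 1 is refused whole. A call with a gripper value outside its range is refused whole. The fingers move at their own pace and stop on an object; "newtons" is the grip in N (left out, the last holds). Time passes only in rows, so rows that repeat a pose let the fingers close. It gives the time, the measured TCP pose, the force, the opening and the grip force at its end, in the units of the state.
- manip.sense(): the state, without advancing time (a new reading comes with each control period).
- manip.snapshot(name): name is "scene" or "top"; returns a dict with "pixels" (400x640x3 uint8, red, green, blue), "depth" (400x640 float32, m along the optical axis (not along the pixel's ray), 0 where there is no reading), "intrinsics" (3x3 intrinsics, pixels), "R" (3x3) and "t" (3): a world point X has camera coordinates R X + t. Camera axes: x right, y down, z forward; pixel columns grow to the right and rows downward; lengths in m; the calibration is good to about 2 mm. A picture is of the moment at which its call begins.
- manip.sign_off(): hands the job in; it is judged then, once.
The state is a dict: "t": time; "q": joint angles; "qd": joint speeds; "tau": joint torques, N m; "tcp_pos": TCP position; "tool_rot": TCP orientation; "force": force on the tool from outside, world axes, zero at the start; "ft_torque": the same for the moment, N m; "finger_gap": opening from 0.0 (shut) to 1.0 (fully open); "gripper_force": force on a finger pad.
Only numpy, scipy, OpenCV 4.12 (cv2) and the standard library are available. Lean on these libraries where they do the work, as an engineer would, in place of code of your own. Each camera call takes 0.05 s, during which the arm holds its last target. There are 200 camera calls.

## Working session

There is one attempt and no reset: what is moved stays moved. The work goes in short steps, Python scripts to look and compute and a tool call to move; the robot and the scene stay as the last step left them, time stands still between calls to the robot, and variables do not carry over. Pictures are saved under pics/ and viewed, at most 10 in all, crops included, and the job is handed in when it is done.

Besides the shell and the picture viewer there is one more tool, called after "Call:" as name(argument=value, ...), one argument or row to a line, values as JSON. apply_moves: Moves the arm, as the interface text tells. Shifts and turns lie within -1 to 1; 1 stands for 800 mm of shift or 180 degrees of turn. Its arguments: {"type":"object","properties":{"claw":{"type":"array","items":{"type":"number"}},"travel":{"type":"array","items":{"type":"array","items":{"type":"number"}}},"turn":{"type":"array","items":{"type":"array","items":{"type":"number"}}},"newtons":{"type":"number"}},"required":["claw","travel","turn"]}

```bash
mkdir -p pics; python3 - <<'E'
from station import manip
import cv2,numpy as np
print(manip.sense())
for n in("scene","top"):
    s=manip.snapshot(n); np.savez(f"pics/{n}0.npz",**s)
    cv2.imwrite(f"pics/{n}0.png",s["pixels"][:,:,::-1])
    print(n,s["intrinsics"],s["R"],s["t"])
a=[cv2.imread(f"pics/{n}0.png") for n in("scene","top")]
E
```

```text
{'t': 0.0, 'q': array([ 1.06746533e+00,  5.28475283e-01,  1.43392860e+00, -4.13110998e-07,
        1.18140994e+00, -1.78483521e-01]), 'qd': array([-0.00166044, -0.00062283, -0.00070418, -0.00047876, -0.00098962,
        0.00074496]), 'tau': array([-3.91332997e-04, -4.42336786e+01, -1.78028351e+01, -1.67706944e-04,
        8.26024421e-03,  1.31818439e-05]), 'tcp_pos': array([0.19908043, 0.59167164, 0.23031967]), 'tool_rot': array([ 1.61710337e-01,  9.86837643e-01, -1.04673465e-03, -3.71134811e-04]), 'force': array([ 0.60148948,  0.37334234, -0.32579147]), 'ft_torque': array([ 0.00744248, -0.02334054, -0.00857368]), 'gripper_force': 0.0, 'finger_gap': 1.0003612933620287}
scene [[505.57608422   0.         314.06290954]
 [  0.         505.57608422 197.18879522]
 [  0.           0.           1.        ]] [[ 0.43777178  0.89907953 -0.00344493]
 [ 0.59503427 -0.29259692 -0.74854609]
 [-0.67401044  0.32564251 -0.66307381]] [-0.24223701 -0.2151881   1.49210529]
top [[509.46452019   0.         317.93032945]
 [  0.         509.46452019 203.21057484]
 [  0.           0.           1.        ]] [[-0.02044819 -0.99973043 -0.01099745]
 [-0.99581993  0.02134514 -0.08880902]
 [ 0.08901982  0.0091355  -0.99598796]] [0.022056   0.58152507 1.37562723]
```

View pics/scene0.png

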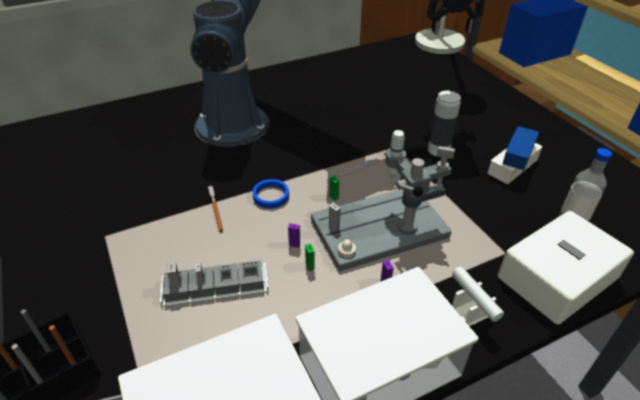

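View pics/top0.png

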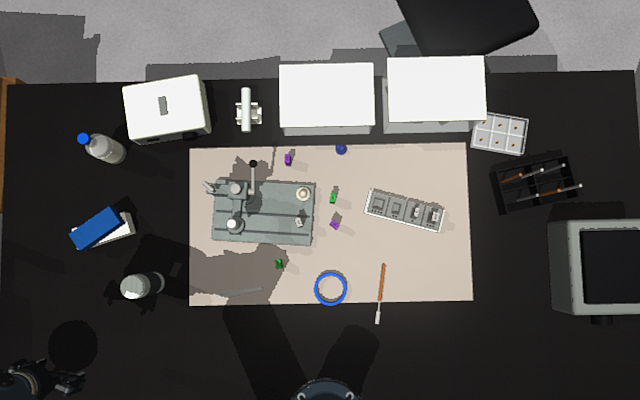

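```bash
python3 - <<'E'
import cv2,numpy as np
t=cv2.imread("pics/top0.png"); s=cv2.imread("pics/scene0.png")
a=cv2.resize(t[140:260,190:350],(800,600),interpolation=cv2.INTER_CUBIC)
cv2.imwrite("pics/c1.png",a)
b=cv2.resize(t[180:240,355:455],(500,300),interpolation=cv2.INTER_CUBIC)
c=cv2.resize(s[250:310,150:280],(650,300),interpolation=cv2.INTER_CUBIC)
im=np.zeros((600,650,3),np.uint8); im[:300,:500]=b; im[300:]=c
cv2.imwrite("pics/c2.png",im)
cv2.imwrite("pics/c3.png",cv2.resize(s[80:270,300:460],(505,600),interpolation=cv2.INTER_CUBIC))
E
```

```text
(no output)
```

View pics/c1.png

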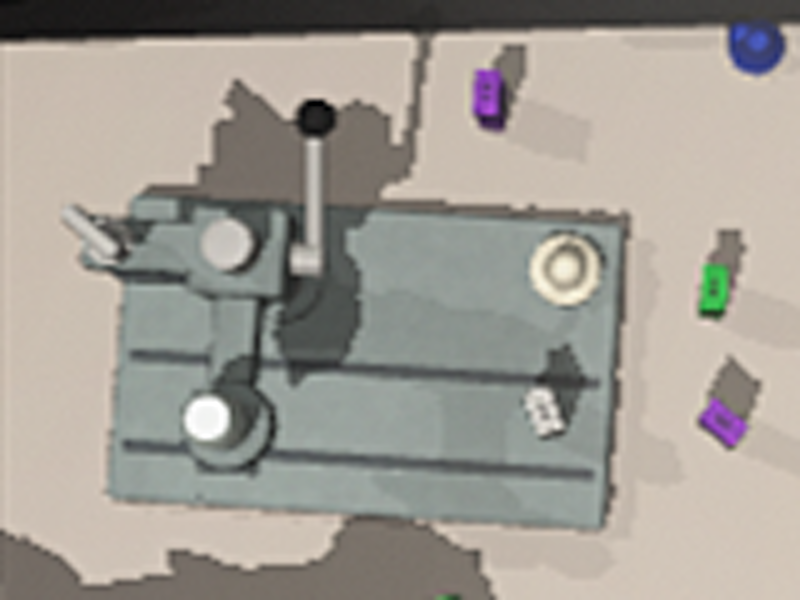

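View pics/c2.png

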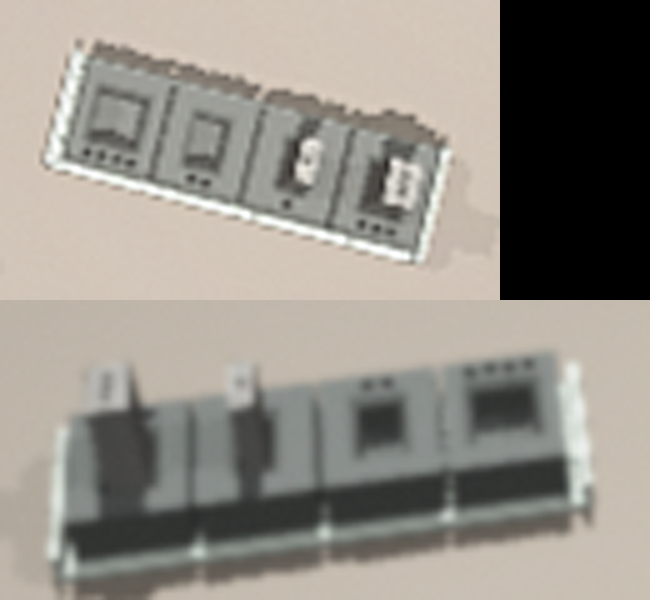

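View pics/c3.png

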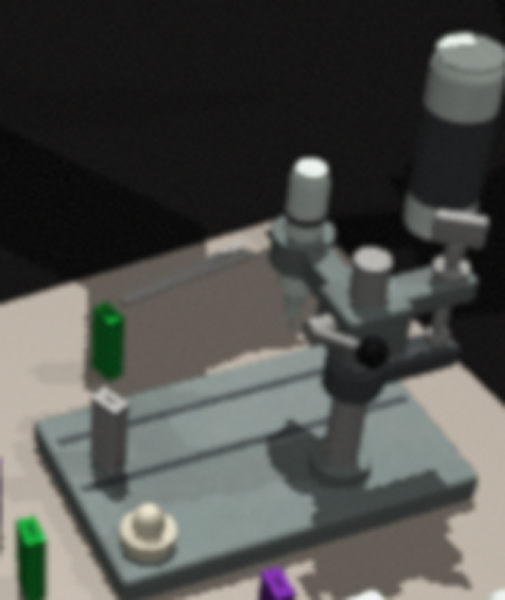

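Candidates in the top view are the grey two-dot block on the stand (299,222), the green ones (333,197) and (279,264), the purple ones (288,159) and (335,224), and the rack blocks (416,211) and (435,216). I choose the grey one at (299,222). The crop shows its two dots. The rack order from the left is 4, 2, 1, 3 dots, so the target pocket is at about (396,208). The spade head is at about (208,186), lying diagonally.

```bash
cat > h.py <<'E'
import numpy as np,cv2
def cloud(s):
    K,R,t,d=s["intrinsics"],s["R"],s["t"],s["depth"].astype(float)
    v,u=np.mgrid[:400,:640]
    c=np.stack([(u-K[0,2])/K[0,0]*d,(v-K[1,2])/K[1,1]*d,d],-1)
    w=(c-t)@R; w[d==0]=np.nan
    return w
def ray(s,u,v,z):
    K,R,t=s["intrinsics"],s["R"],s["t"]
    o=-R.T@t; r=R.T@np.linalg.solve(K,[u,v,1.]); return o+r*(z-o[2])/r[2]
def rect(p):
    (c,sz,a)=cv2.minAreaRect((p[:,:2]*1000).astype(np.float32))
    if sz[0]<sz[1]: sz=sz[::-1]; a+=90
    return "c",np.round(c,1),"size",np.round(sz,1),"long dir deg",round((a+90)%180-90,1),"mean",np.round(p.mean(0)*1000,1),len(p)
E
python3 - <<'E'
from h import *
for n in("scene","top"):
    s=dict(np.load(f"pics/{n}0.npz")); W=cloud(s); z=W[...,2]
    t=dict(np.load("pics/top0.npz"))
    for nm,uv,zc,r,dz in(("block",(299,222),.084,.03,.008),("rack",(404,210),.032,.13,.004),("head",(208.4,186.4),.227,.03,.008),("cast",(303,193.5),.05,.03,.02),("base",(264,212),.024,.2,.004)):
        c=ray(t,*uv,zc)
        m=(np.hypot(W[...,0]-c[0],W[...,1]-c[1])<r)&(abs(z-zc)<dz)
        if nm=="rack": m&=W[...,1]<c[1]+.12
        if m.sum()>3: print(n,nm,np.round(c*1000),*rect(W[m]),np.round(np.percentile(z[m],[10,50,90])*1000,1))
        else: print(n,nm,"none")
E
```

```text
scene block [528.  60.  84.] c [532.5  60.4] size [25.8 15.1] long dir deg 21.1 mean [534.2  59.4  82.4] 80 [78.1 83.3 85.8]
scene rack [ 558. -225.   32.] c [ 560.1 -228.8] size [198.1  60.2] long dir deg 74.1 mean [ 562.5 -229.5   32.1] 1723 [29.9 32.1 34.3]
scene head [609. 266. 227.] c [614.5 266.3] size [31.7 12.3] long dir deg 39.5 mean [615.4 265.6 224.7] 86 [220.5 225.2 228. ]
scene cast [607.  50.  50.] c [612.9  47.5] size [36.8 34.3] long dir deg 52.2 mean [616.7  46.2  42. ] 222 [33.9 39.6 52.4]
scene base [561. 159.  24.] c [572.4 144.4] size [330.7 290.9] long dir deg 49.4 mean [572.9 148.3  24.1] 5199 [22.  24.1 26.1]
top block [528.  60.  84.] c [528.7  63.4] size [23.8 14.1] long dir deg 17.4 mean [528.6  63.3  84.4] 52 [81.5 84.8 87.7]
top rack [ 558. -225.   32.] c [ 555.9 -226.1] size [198.4  56.8] long dir deg 73.6 mean [ 556.  -224.9   32.5] 929 [29.9 32.7 35. ]
top head [609. 266. 227.] c [609.9 268.4] size [33.   8.4] long dir deg 46.9 mean [609.8 268.  227.7] 53 [224.9 227.7 231. ]
top cast [607.  50.  50.] c [605.9  54.3] size [49.1 41.4] long dir deg -29.3 mean [606.6  52.   43.4] 157 [35.  41.5 54.5]
top base [561. 159.  24.] c [579.1 144.8] size [328.3 280.5] long dir deg 69.4 mean [552.8 150.2  24.6] 3623 [21.7 24.8 27.3]
```

```bash
cat >> h.py <<'E'
from scipy.spatial.transform import Rotation as Ro
def down(yaw): # tool y at world angle yaw (deg), z down
    y=np.array([np.cos(np.radians(yaw)),np.sin(np.radians(yaw)),0]); z=np.array([0,0,-1.])
    return Ro.from_matrix(np.stack([np.cross(y,z),y,z],1))
def move(p0,R0,p1,R1):
    print("travel",np.round(R0.inv().apply(np.array(p1)-p0)/.8,4),"turn",np.round((R0.inv()*R1).as_rotvec()/np.pi,4))
E
python3 - <<'E'
from h import *
for n in("top","scene"):
    s=dict(np.load(f"pics/{n}0.npz"));g=cv2.cvtColor(s["pixels"],cv2.COLOR_RGB2GRAY)
    W=cloud(s); t=dict(np.load("pics/top0.npz")); 
    c=np.array([.5287,.0634])
    m=(np.hypot(W[...,0]-c[0],W[...,1]-c[1])<.025)&(W[...,2]>.06)
    v,u=np.nonzero(m); b=g[v.min()-4:v.max()+5,u.min()-4:u.max()+5]
    print(n,u.min(),v.min());
    B=cv2.resize(b,None,fx=8,fy=8,interpolation=cv2.INTER_CUBIC)
    for th in(150,175,200):
        M=cv2.morphologyEx((B>th).astype(np.uint8),cv2.MORPH_CLOSE,np.ones((25,25)))
        cs=max(cv2.findContours(M,0,2)[0],key=cv2.contourArea,default=None)
        if cs is None: continue
        P=np.array([ray(s,(x+.5)/8-.5+u.min()-4,(y+.5)/8-.5+v.min()-4,.084) for x,y in cs[:,0]])
        print(th,*rect(P))
s=dict(np.load("pics/top0.npz"))
# stand edges, crop px/5+offset
q=lambda x,y:ray(s,x/5+190,y/5+140,.024)
for a,b in(((380,205),(625,218)),((110,497),(603,526)),((130,355),(598,383)),((125,445),(590,475))):
    d=q(*a)-q(*b); print("stand y dir",np.degrees(np.arctan2(d[1],d[0])))
p0=np.array([.1991,.5917,.2303]);R0=Ro.from_quat([.16171,.98684,-.00105,-.00037])
print("A: lift+turn");move(p0,R0,[.1991,.5917,.32],R0)
print("B");move(p0,R0,[.5298,.062,.32],down(110))
E
```

```text
top 294 217
150 c [522.3  64.1] size [41.8 37.8] long dir deg 88.8 mean [528.5  62.9  84. ] 64
175 c [529.1  62.9] size [24.  14.8] long dir deg 19.8 mean [527.6  62.1  84. ] 64
200 c [529.   62.7] size [22.5 13. ] long dir deg 19.8 mean [528.   63.1  84. ] 69
scene 329 203
150 c [521.7  59.3] size [35.8 32.6] long dir deg -26.9 mean [527.3  57.5  84. ] 127
175 c [520.9  52.1] size [19.4 18.9] long dir deg -26.9 mean [520.4  50.8  84. ] 66
stand y dir 85.68838919919938
stand y dir 85.46984141870111
stand y dir 85.36057885402057
stand y dir 85.12742457856893
A: lift+turn
travel [ 0.     -0.0002 -0.1121] turn [0. 0. 0.]
B
travel [-0.603  -0.4958 -0.1113] turn [-0.0006 -0.0004 -0.2145]
```

Call:
apply_moves(
  claw=[1,1,1,1],
  travel=[
    [0,0,-0.05],
    [0,0,-0.09],
    [0,0,-0.112],
    [0,0,-0.112],
  ],
  turn=[
    [0,0,0],
    [0,0,0],
    [0,0,0],
    [0,0,0],
  ],
)

```text
t: 0.43
tcp_pos: [0.2005, 0.5945, 0.3259]
tool_rot: [0.162, 0.987, 0.005, 0.002]
force: [-0.6, 0.1, -0.1]
finger_gap: 1.002
gripper_force: 0.0
```

Call:
apply_moves(
  claw=[1,1,1,1,1],
  travel=[
    [-0.03,-0.025,0],
    [-0.06,-0.05,0],
    [-0.09,-0.074,0],
    [-0.12,-0.099,0],
    [-0.151,-0.124,0],
  ],
  turn=[
    [0,0,0],
    [0,0,0],
    [0,0,0],
    [0,0,0],
    [0,0,0],
  ],
)

```text
t: 0.85
tcp_pos: [0.2819, 0.4579, 0.3193]
tool_rot: [0.161, 0.987, -0.001, -0.001]
force: [-0.1, -0.9, 0.1]
finger_gap: 1.0
gripper_force: 0.0
```

Call:
apply_moves(
  claw=[1,1,1,1,1],
  travel=[
    [-0.03,-0.025,0],
    [-0.06,-0.05,0],
    [-0.09,-0.074,0],
    [-0.12,-0.099,0],
    [-0.151,-0.124,0],
  ],
  turn=[
    [0,0,0],
    [0,0,0],
    [0,0,0],
    [0,0,0],
    [0,0,0],
  ],
)

```text
t: 1.27
tcp_pos: [0.3647, 0.3254, 0.3195]
tool_rot: [0.162, 0.987, -0.001, -0.001]
force: [-0.2, -0.4, 0.3]
finger_gap: 1.002
gripper_force: 0.0
```

Call:
apply_moves(
  claw=[1,1,1,1,1],
  travel=[
    [-0.03,-0.025,0],
    [-0.06,-0.05,0],
    [-0.09,-0.074,0],
    [-0.12,-0.099,0],
    [-0.151,-0.124,0],
  ],
  turn=[
    [0,0,0],
    [0,0,0],
    [0,0,0],
    [0,0,0],
    [0,0,0],
  ],
)

```text
t: 1.68
tcp_pos: [0.4474, 0.1931, 0.3195]
tool_rot: [0.162, 0.987, -0.0, -0.001]
force: [0.9, -0.3, 0.3]
finger_gap: 1.003
gripper_force: 0.0
```

Call:
apply_moves(
  claw=[1,1,1,1,1],
  travel=[
    [-0.03,-0.025,0],
    [-0.06,-0.05,0],
    [-0.09,-0.074,0],
    [-0.12,-0.099,0],
    [-0.151,-0.124,0],
  ],
  turn=[
    [0,0,0],
    [0,0,0],
    [0,0,0],
    [0,0,0],
    [0,0,0],
  ],
)

```text
t: 2.1
tcp_pos: [0.5303, 0.0608, 0.3194]
tool_rot: [0.162, 0.987, -0.0, -0.002]
force: [-0.4, 0.7, -0.1]
finger_gap: 1.004
gripper_force: 0.0
```

Call:
apply_moves(
  claw=[0.4,0.4,0.4,0.4,0.4],
  travel=[
    [0,0,0],
    [0,0,0],
    [0,0,0],
    [0,0,0],
    [0,0,0],
  ],
  turn=[
    [0,0,-0.036],
    [0,0,-0.072],
    [0,0,-0.108],
    [0,0,-0.144],
    [0,0,-0.179],
  ],
)

```text
t: 2.52
tcp_pos: [0.5298, 0.0619, 0.3192]
tool_rot: [-0.121, 0.993, 0.0, -0.002]
force: [0.2, 1.0, 0.4]
finger_gap: 0.699
gripper_force: 0.0
```

Call:
apply_moves(
  claw=[0.4,0.4,0.4],
  travel=[
    [0,0,0],
    [0,0,0],
    [0,0,0],
  ],
  turn=[
    [0,0,-0.034],
    [0,0,-0.034],
    [0,0,-0.034],
  ],
)

```text
t: 2.77
tcp_pos: [0.53, 0.0621, 0.3198]
tool_rot: [-0.17, 0.985, 0.0, -0.001]
force: [-1.1, 0.5, 0.8]
finger_gap: 0.7
gripper_force: 0.0
```

Call:
apply_moves(
  claw=[0.2,0.2,0.2,0.2,0.2],
  travel=[
    [0,0,0.04],
    [0,0,0.08],
    [0,0,0.12],
    [0,0,0.16],
    [0,0,0.19],
  ],
  turn=[
    [0,0,0],
    [0,0,0],
    [0,0,0],
    [0,0,0],
    [0,0,0],
  ],
)

```text
t: 3.18
tcp_pos: [0.5291, 0.0622, 0.1662]
tool_rot: [-0.17, 0.985, 0.0, -0.002]
force: [0.5, 0.4, 0.0]
finger_gap: 0.601
gripper_force: 0.0
```

Call:
apply_moves(
  claw=[0.2,0.2,0.2,0.2,0.2],
  travel=[
    [0,0,0.035],
    [0,0,0.07],
    [0,0,0.105],
    [0,0,0.135],
    [0,0,0.147],
  ],
  turn=[
    [0,0,0],
    [0,0,0],
    [0,0,0],
    [0,0,0],
    [0,0,0],
  ],
)

```text
t: 3.6
tcp_pos: [0.5284, 0.0622, 0.048]
tool_rot: [-0.17, 0.985, 0.001, -0.003]
force: [0.4, -0.5, -0.8]
finger_gap: 0.601
gripper_force: 0.0
```

Call:
apply_moves(
  claw=[0.2,-0.3,-0.6,-1,-1],
  travel=[
    [0,0,0],
    [0,0,0],
    [0,0,0],
    [0,0,0],
    [0,0,0],
  ],
  turn=[
    [0,0,0],
    [0,0,0],
    [0,0,0],
    [0,0,0],
    [0,0,0],
  ],
  newtons=40,
)

```text
t: 4.02
tcp_pos: [0.532, 0.062, 0.0529]
tool_rot: [-0.171, 0.985, -0.0, 0.002]
force: [0.0, -0.2, 3.0]
finger_gap: 0.163
gripper_force: 40.0
```

Call:
apply_moves(
  claw=[-1,-1,-1,-1,-1],
  travel=[
    [0,0,0],
    [0,0,0],
    [0,0,0],
    [0,0,0],
    [0,0,0],
  ],
  turn=[
    [0,0,0],
    [0,0,0],
    [0,0,0],
    [0,0,0],
    [0,0,0],
  ],
)

```text
t: 4.43
tcp_pos: [0.5319, 0.062, 0.0529]
tool_rot: [-0.171, 0.985, -0.0, 0.002]
force: [0.1, 0.3, 6.6]
finger_gap: 0.153
gripper_force: 40.6
```

Call:
apply_moves(
  claw=[-1,-1,-1,-1,-1],
  travel=[
    [0,0,-0.02],
    [0,0,-0.06],
    [0,0,-0.1],
    [0,0,-0.14],
    [0,0,-0.15],
  ],
  turn=[
    [0,0,0],
    [0,0,0],
    [0,0,0],
    [0,0,0],
    [0,0,0],
  ],
)

```text
t: 4.85
tcp_pos: [0.5334, 0.062, 0.1762]
tool_rot: [-0.171, 0.985, -0.001, 0.004]
force: [0.6, 0.1, -1.5]
finger_gap: 0.16
gripper_force: 39.6
```

Call:
apply_moves(
  claw=[-1,-1],
  travel=[
    [0,0,0],
    [0,0,0],
  ],
  turn=[
    [0,0,0],
    [0,0,0],
  ],
)

```text
t: 5.02
tcp_pos: [0.5302, 0.0621, 0.1712]
tool_rot: [-0.171, 0.985, -0.0, -0.0]
force: [0.5, -0.4, -1.5]
finger_gap: 0.157
gripper_force: 39.6
```

```bash
python3 - <<'E'
from h import *
from station import manip
st=manip.sense();p,R=st["tcp_pos"],Ro.from_quat(st["tool_rot"]);print(p,R.as_matrix().round(3),st["q"],st["finger_gap"],st["force"])
tgt=[.5298+.0342,.062-.2655,.170]
move(p,R,tgt,down(73.8))
for n in("scene","top"):
    s=manip.snapshot(n);np.savez(f"pics/{n}1.npz",**s)
    c=s["R"]@(p+[0,0,0])+s["t"];k=s["intrinsics"]@c;print(n,k[:2]/k[2])
    if n=="scene":
        u,v=(k[:2]/k[2]).astype(int);cv2.imwrite("pics/g1.png",cv2.resize(s["pixels"][v-50:v+50,u-60:u+60,::-1],(720,600),interpolation=cv2.INTER_CUBIC))
E
```

```text
[0.53017927 0.06212414 0.17124634] [[-0.941 -0.338 -0.   ]
 [-0.338  0.941 -0.   ]
 [ 0.     0.    -1.   ]] [-9.28129817e-02  4.88750712e-01  1.72192412e+00 -2.66564951e-05
  9.30986571e-01 -2.00795681e+00] 0.15725406888337687 [ 0.50344197 -0.43193023 -1.49634345]
travel [ 0.0723 -0.3268  0.0016] turn [-0.     -0.      0.1996]
scene [335.96928771 174.82062148]
top [296.46900293 219.34638489]
```

View pics/g1.png

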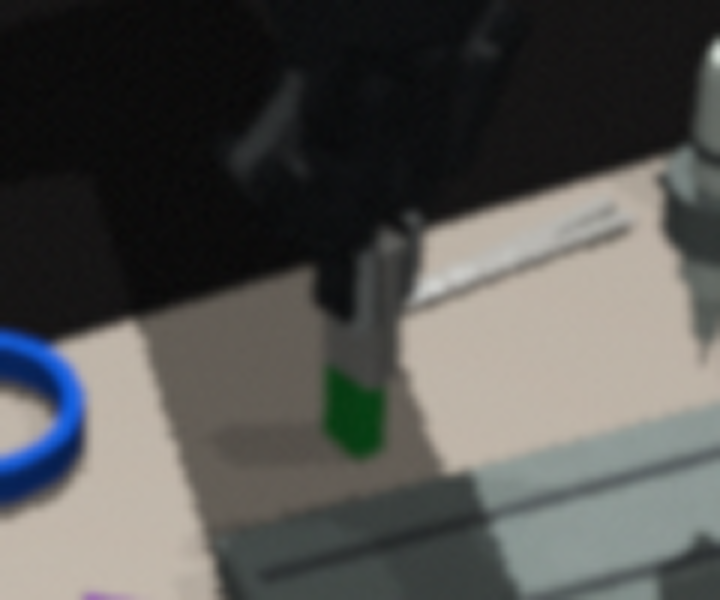

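The grey block hangs upright between the fingers (crop ~(355,330)). The green patch below it is the green look-alike standing behind it. I'll check the block's offset in the hand using the scene camera's depth.

```bash
python3 - <<'E'
from h import *
for tag,p,zr in(("0",np.array([.5298,.062]),(.05,.078)),("1",np.array([.5302,.0621]),(.146,.168))):
    s=dict(np.load(f"pics/scene{tag}.npz"));W=cloud(s)
    a=np.radians(19.8);X=(W[...,:2]-p)@np.array([[np.cos(a),-np.sin(a)],[np.sin(a),np.cos(a)]])*1000
    m=(abs(X)<24).all(-1)&(W[...,2]>zr[0])&(W[...,2]<zr[1])
    x=X[m];print(tag,m.sum(),"x pct",np.percentile(x[:,0],[2,10,50,90,98]).round(1),"y",np.percentile(x[:,1],[2,10,50,90,98]).round(1))
    for lo in np.arange(*zr,.007):
        k=m&(W[...,2]>lo)&(W[...,2]<lo+.007);print(round(lo,3),k.sum(),np.percentile(X[k],[5,50,95],axis=0).round(1).tolist())
    # bottom
    m=(abs(X)<20).all(-1)&(W[...,2]>.1)&(W[...,2]<.2);
    if tag=="1":print("zmin",np.percentile(W[m][:,2],[1,5]))
E
```

```text
0 108 x pct [-9.7 -6.8  5.8 13.5 14.2] y [-9.9 -9.1 -7.5  0.4  3.9]
0.05 27 [[-8.8, -8.8], [5.1, -7.2], [14.1, 2.0]]
0.057 28 [[-7.2, -10.0], [9.0, -7.6], [14.0, 3.1]]
0.064 30 [[-9.7, -9.6], [5.6, -7.8], [13.2, 1.8]]
0.071 23 [[-6.8, -9.4], [7.9, -7.5], [14.2, 1.9]]
1 91 x pct [-11.9  -8.2   7.7  11.7  12.5] y [-9.9 -8.2 -6.2  1.9  4.5]
0.146 30 [[-12.0, -8.7], [6.1, -5.9], [11.8, 3.6]]
0.153 34 [[-10.1, -8.2], [6.6, -6.3], [12.0, 4.1]]
0.16 23 [[-6.9, -10.2], [8.2, -6.7], [11.3, 0.4]]
0.167 4 [[10.8, -3.0], [11.5, -1.5], [13.8, 2.8]]
zmin [0.14357798 0.14601458]
```

```bash
python3 - <<'E'
from h import *
for n in("scene","top"):
    s=dict(np.load(f"pics/{n}0.npz"));W=cloud(s);v,u=np.mgrid[:400,:640]
    K,R,t=s["intrinsics"],s["R"],s["t"];o=-R.T@t
    r=np.stack([(u-K[0,2])/K[0,0],(v-K[1,2])/K[1,1],np.ones(u.shape)],-1)@R
    P=o+r*((.032-o[2])/r[...,2])[...,None]
    D=(P[...,:2]-[.5635,-.203])@np.array([[np.cos(a:=np.radians(-16.2)),-np.sin(a)],[np.sin(a),np.cos(a)]])*1000
    near=(abs(D[...,0])<20)&(abs(D[...,1])<18)
    for th in(.028,.025):
        h=near&(W[...,2]<th);q=D[h]
        print(n,"hole depth",th,h.sum(),"x",np.percentile(q[:,0],[3,97]).round(1),"y",np.percentile(q[:,1],[3,97]).round(1))
    top=(abs(D[...,0])<34)&(abs(D[...,1])<20)&(abs(W[...,2]-.032)<.004)
    q=D[top];print("module top x",np.percentile(q[:,0],[2,98]).round(1))
    g=cv2.cvtColor(s["pixels"],cv2.COLOR_RGB2GRAY).astype(int)
    med=np.median(g[near]);
    for dk in(15,25):
        h=near&(g<med-dk);q=D[h];print("dark",med,h.sum(),"x",q[:,0].min().round(1),q[:,0].max().round(1),"y",q[:,1].min().round(1),q[:,1].max().round(1))
E
```

```text
scene hole depth 0.028 92 x [-7.2 17.4] y [-8.8  7.9]
scene hole depth 0.025 76 x [-4.7 17.5] y [-8.4  7.6]
module top x [-24.5  32.7]
dark 119.0 97 x -19.6 14.4 y -10.9 8.1
dark 119.0 84 x -10.8 12.1 y -10.7 8.0
top hole depth 0.028 71 x [-15.6  12.2] y [-9.9  9.6]
top hole depth 0.025 62 x [-15.1  10.9] y [-7.4  9.2]
module top x [-27.7  26.5]
dark 148.0 58 x -15.9 16.1 y -10.8 11.1
dark 148.0 43 x -15.9 14.7 y -10.1 9.2
```

Call:
apply_moves(
  claw=[-1,-1,-1,-1,-1],
  travel=[
    [0.0071,-0.0328,0],
    [0.0143,-0.0655,0],
    [0.0214,-0.0983,0],
    [0.0285,-0.131,0],
    [0.0357,-0.1638,0],
  ],
  turn=[
    [0,0,0],
    [0,0,0],
    [0,0,0],
    [0,0,0],
    [0,0,0],
  ],
)

```text
t: 5.53
tcp_pos: [0.5468, -0.0717, 0.169]
tool_rot: [-0.171, 0.985, 0.001, -0.002]
force: [0.4, -0.2, -1.3]
finger_gap: 0.162
gripper_force: 39.6
```

Call:
apply_moves(
  claw=[-1,-1,-1,-1,-1],
  travel=[
    [0.0071,-0.0328,0],
    [0.0143,-0.0655,0],
    [0.0214,-0.0983,0],
    [0.0285,-0.131,0],
    [0.0357,-0.1638,0],
  ],
  turn=[
    [0,0,0],
    [0,0,0],
    [0,0,0],
    [0,0,0],
    [0,0,0],
  ],
)

```text
t: 5.95
tcp_pos: [0.5642, -0.2046, 0.1687]
tool_rot: [-0.171, 0.985, 0.002, -0.002]
force: [1.2, -0.7, -1.4]
finger_gap: 0.155
gripper_force: 39.6
```

Call:
apply_moves(
  claw=[-1,-1,-1,-1,-1],
  travel=[
    [0,0,0],
    [0,0,0],
    [0,0,0],
    [0,0,0],
    [0,0,0],
  ],
  turn=[
    [0,0,0.036],
    [0,0,0.072],
    [0,0,0.108],
    [0,0,0.14],
    [0,0,0.17],
  ],
)

```text
t: 6.37
tcp_pos: [0.5641, -0.2034, 0.1686]
tool_rot: [0.097, 0.995, 0.001, -0.002]
force: [1.0, -0.5, -0.2]
finger_gap: 0.159
gripper_force: 39.6
```

Call:
apply_moves(
  claw=[-1,-1,-1,-1],
  travel=[
    [0,0,0],
    [0,0,0],
    [0,0,0],
    [0,0,0],
  ],
  turn=[
    [0,0,0.0295],
    [0,0,0.0295],
    [0,0,0.0295],
    [0,0,0.0295],
  ],
)

```text
t: 6.7
tcp_pos: [0.5648, -0.2036, 0.1699]
tool_rot: [0.14, 0.99, 0.001, -0.001]
force: [0.1, -0.2, -1.5]
finger_gap: 0.16
gripper_force: 39.6
```

```bash
python3 - <<'E'
from h import *
from station import manip
st=manip.sense();p=st["tcp_pos"];print(p,Ro.from_quat(st["tool_rot"]).as_matrix().round(3).tolist())
s=manip.snapshot("scene");np.savez("pics/scene2.npz",**s);W=cloud(s)
a=np.radians(-16.2);X=(W[...,:2]-p[:2])@np.array([[np.cos(a),-np.sin(a)],[np.sin(a),np.cos(a)]])*1000
m=(abs(X)<24).all(-1)&(W[...,2]>.146)&(W[...,2]<.166)
print(m.sum(),np.percentile(X[m],[2,10,50,90,98],axis=0).round(1).tolist())
m=(abs(X)<20).all(-1)&(W[...,2]>.1)&(W[...,2]<.2);print("zmin",np.percentile(W[m][:,2],[1,5]))
E
```

```text
[ 0.56480473 -0.20358345  0.16994103] [[-0.961, 0.277, -0.002], [0.277, 0.961, 0.001], [0.003, 0.001, -1.0]]
63 [[-1.3, -6.2], [8.4, -5.2], [10.8, 0.6], [12.5, 6.7], [13.0, 7.2]]
zmin [0.14258474 0.14738595]
```

Call:
apply_moves(
  claw=[-1,-1,-1,-1,-1],
  travel=[
    [0,0,0.03],
    [0,0,0.06],
    [0,0,0.09],
    [0,0,0.119],
    [0,0,0.119],
  ],
  turn=[
    [0,0,0],
    [0,0,0],
    [0,0,0],
    [0,0,0],
    [0,0,0],
  ],
)

```text
t: 7.17
tcp_pos: [0.5623, -0.2022, 0.0716]
tool_rot: [0.14, 0.99, 0.002, -0.004]
force: [-1.1, 0.8, -1.3]
finger_gap: 0.161
gripper_force: 39.5
```

Call:
apply_moves(
  claw=[-1,-1,-1,-1,-1],
  travel=[
    [0,0,0.006],
    [0,0,0.012],
    [0,0,0.017],
    [0,0,0.022],
    [0,0,0.026],
  ],
  turn=[
    [0,0,0],
    [0,0,0],
    [0,0,0],
    [0,0,0],
    [0,0,0],
  ],
)

```text
t: 7.58
tcp_pos: [0.566, -0.2042, 0.0559]
tool_rot: [0.141, 0.99, -0.0, 0.001]
force: [0.1, -0.3, -1.2]
finger_gap: 0.156
gripper_force: 39.6
```

Call:
apply_moves(
  claw=[-1,-1,-1,-1,-1],
  travel=[
    [0,0,0.003],
    [0,0,0.006],
    [0,0,0.009],
    [0,0,0.012],
    [0,0,0.014],
  ],
  turn=[
    [0,0,0],
    [0,0,0],
    [0,0,0],
    [0,0,0],
    [0,0,0],
  ],
)

```text
t: 8.0
tcp_pos: [0.5654, -0.2039, 0.0438]
tool_rot: [0.141, 0.99, 0.0, -0.0]
force: [-0.2, 0.7, -1.8]
finger_gap: 0.154
gripper_force: 39.6
```

Call:
apply_moves(
  claw=[-1,-1,-1,-1,-1],
  travel=[
    [0,0,0.002],
    [0,0,0.004],
    [0,0,0.005],
    [0,0,0.005],
    [0,0,0.005],
  ],
  turn=[
    [0,0,0],
    [0,0,0],
    [0,0,0],
    [0,0,0],
    [0,0,0],
  ],
)

```text
t: 8.42
tcp_pos: [0.5655, -0.204, 0.0409]
tool_rot: [0.141, 0.99, -0.0, 0.0]
force: [-1.4, 1.1, 5.2]
finger_gap: 0.16
gripper_force: 40.5
```

Call:
apply_moves(
  claw=[-1,-1,-0.35,-0.35,-0.35],
  travel=[
    [0,0,0.001],
    [0,0,0.001],
    [0,0,0.001],
    [0,0,0.001],
    [0,0,0.001],
  ],
  turn=[
    [0,0,0],
    [0,0,0],
    [0,0,0],
    [0,0,0],
    [0,0,0],
  ],
)

```text
t: 8.83
tcp_pos: [0.5656, -0.204, 0.0392]
tool_rot: [0.141, 0.99, -0.0, 0.0]
force: [0.5, 0.7, 0.7]
finger_gap: 0.326
gripper_force: 0.0
```

Call:
apply_moves(
  claw=[-0.35,-0.35,-0.35,-0.35,-0.35],
  travel=[
    [0,0,-0.02],
    [0,0,-0.06],
    [0,0,-0.1],
    [0,0,-0.14],
    [0,0,-0.18],
  ],
  turn=[
    [0,0,0],
    [0,0,0],
    [0,0,0],
    [0,0,0],
    [0,0,0],
  ],
)

```text
t: 9.25
tcp_pos: [0.5652, -0.2038, 0.1841]
tool_rot: [0.141, 0.99, 0.0, -0.0]
force: [0.9, -0.9, 0.4]
finger_gap: 0.327
gripper_force: 0.0
```

Call:
apply_moves(
  claw=[-0.3,-0.3,-0.3,-0.3,-0.3],
  travel=[
    [0,0,-0.04],
    [0,0,-0.08],
    [0,0,-0.12],
    [0,0,-0.15],
    [0,0,-0.165],
  ],
  turn=[
    [0,0,0],
    [0,0,0],
    [0,0,0],
    [0,0,0],
    [0,0,0],
  ],
)

```text
t: 9.67
tcp_pos: [0.5668, -0.2047, 0.3192]
tool_rot: [0.141, 0.99, -0.001, 0.003]
force: [0.4, -0.2, 0.2]
finger_gap: 0.349
gripper_force: 0.0
```

```bash
python3 - <<'E'
from h import *
from station import manip
st=manip.sense();p=st["tcp_pos"];print(p,st["finger_gap"],st["q"])
for n in("scene","top"):
    s=manip.snapshot(n);np.savez(f"pics/{n}3.npz",**s);W=cloud(s)
    m=(np.hypot(W[...,0]-.5645,W[...,1]+.2037)<.022)&(abs(W[...,2]-.072)<.006)
    print(n,m.sum(),*(rect(W[m]) if m.sum()>3 else []),np.percentile(W[m][:,2],[50,90]) if m.sum() else"")
cv2.imwrite("pics/c4.png",cv2.resize(dict(np.load("pics/scene3.npz"))["pixels"][235:315,150:290,::-1],(700,400),interpolation=cv2.INTER_CUBIC))
E
```

```text
[ 0.56684361 -0.20467321  0.31919976] 0.34895637734085955 [-5.31771460e-01  4.08604921e-01  1.38518729e+00  4.96804663e-05
  1.34121936e+00 -1.82026147e+00]
scene 78 c [ 565.2 -203.2] size [25.5 12.5] long dir deg -19.1 mean [ 566.9 -203.7   71.7] 78 [0.0715844  0.07373623]
top 0
```

View pics/c4.png

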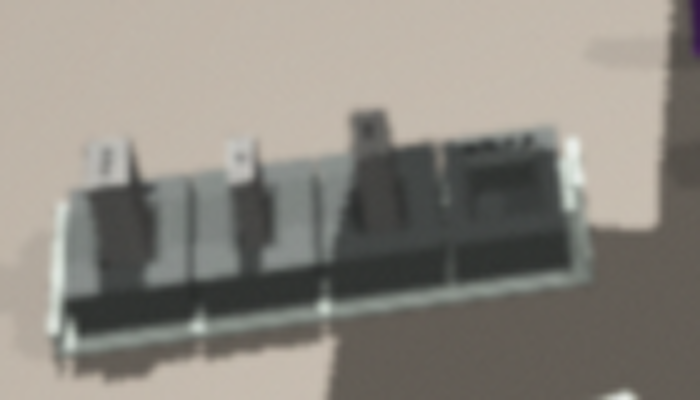

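The scene shows the two-dot block standing in its pocket (crop (370,130)). Its measured top is at about 72 mm, so it is home, and the other blocks haven't moved. Next is the thumbscrew.

Call:
apply_moves(
  claw=[-0.1,-0.1,-0.1,-0.1,-0.1],
  travel=[
    [0.007,0.039,0],
    [0.014,0.078,0],
    [0.022,0.116,0],
    [0.029,0.155,0],
    [0.036,0.194,0],
  ],
  turn=[
    [0,0,0],
    [0,0,0],
    [0,0,0],
    [0,0,0],
    [0,0,0],
  ],
)

```text
t: 10.18
tcp_pos: [0.58, -0.0453, 0.3131]
tool_rot: [0.141, 0.99, 0.0, -0.002]
force: [0.3, -0.5, -0.1]
finger_gap: 0.449
gripper_force: 0.0
```

Call:
apply_moves(
  claw=[-0.1,-0.1,-0.1,-0.1,-0.1],
  travel=[
    [0.007,0.039,0],
    [0.014,0.078,0],
    [0.022,0.116,0],
    [0.029,0.155,0],
    [0.036,0.194,0],
  ],
  turn=[
    [0,0,0],
    [0,0,0],
    [0,0,0],
    [0,0,0],
    [0,0,0],
  ],
)

```text
t: 10.6
tcp_pos: [0.5956, 0.1118, 0.3129]
tool_rot: [0.141, 0.99, -0.0, -0.002]
force: [0.9, -0.3, 0.0]
finger_gap: 0.451
gripper_force: 0.0
```

Call:
apply_moves(
  claw=[-0.1,-0.1,-0.1,-0.1,-0.1],
  travel=[
    [0.007,0.039,0],
    [0.014,0.078,0],
    [0.022,0.116,0],
    [0.029,0.155,0],
    [0.036,0.194,0],
  ],
  turn=[
    [0,0,0],
    [0,0,0],
    [0,0,0],
    [0,0,0],
    [0,0,0],
  ],
)

```text
t: 11.02
tcp_pos: [0.6112, 0.2687, 0.3127]
tool_rot: [0.141, 0.99, -0.001, -0.002]
force: [0.8, -0.5, -0.4]
finger_gap: 0.45
gripper_force: 0.0
```

Call:
apply_moves(
  claw=[-0.1,-0.1,-0.1,-0.1,-0.1],
  travel=[
    [0,0,0],
    [0,0,0],
    [0,0,0],
    [0,0,0],
    [0,0,0],
  ],
  turn=[
    [0,0,0.038],
    [0,0,0.076],
    [0,0,0.114],
    [0,0,0.152],
    [0,0,0.19],
  ],
)

```text
t: 11.43
tcp_pos: [0.6112, 0.2673, 0.3124]
tool_rot: [0.428, 0.904, -0.001, -0.002]
force: [-0.6, -0.5, -0.9]
finger_gap: 0.453
gripper_force: 0.0
```

Call:
apply_moves(
  claw=[-0.1,-0.1,-0.1,-0.1,-0.1],
  travel=[
    [0,0,0],
    [0,0,0],
    [0,0,0],
    [0,0,0],
    [0,0,0],
  ],
  turn=[
    [0,0,0.038],
    [0,0,0.076],
    [0,0,0.114],
    [0,0,0.152],
    [0,0,0.19],
  ],
)

```text
t: 11.85
tcp_pos: [0.6113, 0.2671, 0.3125]
tool_rot: [0.675, 0.738, -0.002, -0.001]
force: [-0.6, -0.2, -0.1]
finger_gap: 0.452
gripper_force: 0.0
```

Call:
apply_moves(
  claw=[-0.1,-0.1,-0.1,-0.1,-0.1],
  travel=[
    [0,0,0],
    [0,0,0],
    [0,0,0],
    [0,0,0],
    [0,0,0],
  ],
  turn=[
    [0,0,0.038],
    [0,0,0.076],
    [0,0,0.114],
    [0,0,0.152],
    [0,0,0.19],
  ],
)

```text
t: 12.27
tcp_pos: [0.6113, 0.2671, 0.3125]
tool_rot: [0.862, 0.507, -0.002, -0.001]
force: [0.2, -0.6, 0.3]
finger_gap: 0.45
gripper_force: 0.0
```

Call:
apply_moves(
  claw=[-0.1,-0.1,-0.1,-0.1,-0.1],
  travel=[
    [0,0,0],
    [0,0,0],
    [0,0,0],
    [0,0,0],
    [0,0,0],
  ],
  turn=[
    [0,0,0.038],
    [0,0,0.0794],
    [0,0,0.0794],
    [0,0,0.0794],
    [0,0,0.0794],
  ],
)

```text
t: 12.68
tcp_pos: [0.6118, 0.2672, 0.314]
tool_rot: [0.917, 0.399, -0.001, -0.0]
force: [-0.4, -0.6, -0.2]
finger_gap: 0.449
gripper_force: 0.0
```

```bash
python3 - <<'E'
from h import *
from station import manip
st=manip.sense();p,R=st["tcp_pos"],Ro.from_quat(st["tool_rot"]);print(p,R.as_matrix().round(3).tolist(),st["q"])
move(p,R,[.6112,.2677,.198],down(-43.1))
E
```

```text
[0.61180342 0.26718119 0.31395891] [[0.681, 0.732, -0.002], [0.732, -0.681, -0.001], [-0.002, -0.001, -1.0]] [2.44701787e-01 5.16425523e-01 1.21386333e+00 6.74397540e-06
 1.41346233e+00 9.93903581e-01]
travel [ 0.0002 -0.0008  0.1449] turn [-0.0004  0.0006  0.001 ]
```

Call:
apply_moves(
  claw=[-0.1,-0.1,-0.1,-0.1,-0.1],
  travel=[
    [0,0,0.02],
    [0,0,0.045],
    [0,0,0.065],
    [0,0,0.085],
    [0,0,0.1],
  ],
  turn=[
    [0,0,0],
    [0,0,0],
    [0,0,0],
    [0,0,0],
    [0,0,0],
  ],
)

```text
t: 13.1
tcp_pos: [0.6114, 0.2671, 0.2334]
tool_rot: [0.917, 0.399, -0.001, -0.0]
force: [-0.5, 0.8, -0.1]
finger_gap: 0.45
gripper_force: 0.0
```

Call:
apply_moves(
  claw=[-0.1,-0.1,-0.1,-0.1,-0.1],
  travel=[
    [0,0,0.01],
    [0,0,0.02],
    [0,0,0.03],
    [0,0,0.04],
    [0,0,0.045],
  ],
  turn=[
    [0,0,0],
    [0,0,0],
    [0,0,0],
    [0,0,0],
    [0,0,0],
  ],
)

```text
t: 13.52
tcp_pos: [0.612, 0.2672, 0.1984]
tool_rot: [0.917, 0.398, -0.0, -0.0]
force: [0.7, -0.1, 0.4]
finger_gap: 0.451
gripper_force: 0.0
```

Call:
apply_moves(
  claw=[-0.4,-0.6,-0.75,-1,-1],
  travel=[
    [0,0,0],
    [0,0,0],
    [0,0,0],
    [0,0,0],
    [0,0,0],
  ],
  turn=[
    [0,0,0],
    [0,0,0],
    [0,0,0],
    [0,0,0],
    [0,0,0],
  ],
  newtons=60,
)

```text
t: 13.93
tcp_pos: [0.6125, 0.2674, 0.1999]
tool_rot: [0.917, 0.398, 0.001, 0.0]
force: [0.1, -0.7, -0.0]
finger_gap: 0.098
gripper_force: 58.6
```

Call:
apply_moves(
  claw=[-1,-1,-1,-1,-1],
  travel=[
    [0,0,0],
    [0,0,0],
    [0,0,0],
    [0,0,0],
    [0,0,0],
  ],
  turn=[
    [0,0,0],
    [0,0,0],
    [0,0,0],
    [0,0,0],
    [0,0,0],
  ],
)

```text
t: 14.35
tcp_pos: [0.6125, 0.2674, 0.1998]
tool_rot: [0.917, 0.398, 0.0, 0.0]
force: [0.6, -0.1, 3.4]
finger_gap: 0.096
gripper_force: 58.9
```

Call:
apply_moves(
  claw=[-1,-1,-1,-1,-1],
  travel=[
    [0,0,0],
    [0,0,0],
    [0,0,0],
    [0,0,0],
    [0,0,0],
  ],
  turn=[
    [0,0,0.02],
    [0,0,0.04],
    [0,0,0.06],
    [0,0,0.08],
    [0,0,0.1],
  ],
)

```text
t: 14.77
tcp_pos: [0.6126, 0.2673, 0.1998]
tool_rot: [0.969, 0.248, 0.001, 0.0]
force: [1.1, -0.2, 2.3]
finger_gap: 0.095
gripper_force: 58.8
```

Call:
apply_moves(
  claw=[-1,-1,-1,-1,-1],
  travel=[
    [0,0,0],
    [0,0,0],
    [0,0,0],
    [0,0,0],
    [0,0,0],
  ],
  turn=[
    [0,0,0.02],
    [0,0,0.04],
    [0,0,0.06],
    [0,0,0.08],
    [0,0,0.1],
  ],
)

```text
t: 15.18
tcp_pos: [0.6126, 0.2672, 0.1997]
tool_rot: [0.996, 0.094, 0.001, 0.0]
force: [0.1, 0.3, 2.3]
finger_gap: 0.099
gripper_force: 58.6
```

```bash
cat > st.py <<'E'
from station import manip
import numpy as np
s=manip.sense();q=s["tool_rot"];print(s["t"],s["tcp_pos"].round(4),"tool y",np.degrees(2*np.arctan2(q[1],q[0]))-90,"q6",s["q"][5],"tau6",s["tau"][5],s["force"].round(1),s["ft_torque"].round(2),s["finger_gap"])
E
python3 st.py
```

```text
15.1833 [0.6126 0.2672 0.1997] tool y -79.24243265841355 q6 1.6278537138596618 tau6 -0.4494873806834221 [0.1 0.3 2.3] [-0.11 -0.06  0.01] 0.09906317105632295
```

Call:
apply_moves(
  claw=[-1,-1,-1,-1,-1],
  travel=[
    [0,0,0],
    [0,0,0],
    [0,0,0],
    [0,0,0],
    [0,0,0],
  ],
  turn=[
    [0,0,0.02],
    [0,0,0.04],
    [0,0,0.06],
    [0,0,0.07],
    [0,0,0.07],
  ],
)

```text
t: 15.6
tcp_pos: [0.6126, 0.2672, 0.1996]
tool_rot: [1.0, -0.015, 0.0, 0.0]
force: [0.0, -0.9, 2.1]
finger_gap: 0.099
gripper_force: 58.6
```

```bash
python3 st.py
```

```text
15.6 [0.6126 0.2672 0.1996] tool y -91.70771505922275 q6 1.8453422872005116 tau6 0.14439383056014776 [ 0.  -0.9  2.1] [-0.1  -0.06 -0.02] 0.09892977800622153
```

Call:
apply_moves(
  claw=[-1,-1,-1,-1,-1],
  travel=[
    [0,0,0],
    [0,0,0],
    [0,0,0],
    [0,0,0],
    [0,0,0],
  ],
  turn=[
    [0,0,0.01],
    [0,0,0.02],
    [0,0,0.02],
    [0,0,0.02],
    [0,0,0.02],
  ],
)

```text
t: 16.02
tcp_pos: [0.6125, 0.2672, 0.1996]
tool_rot: [0.999, -0.046, 0.0, 0.0]
force: [1.1, -1.1, 2.3]
finger_gap: 0.096
gripper_force: 58.7
```

```bash
python3 st.py
```

```text
16.0167 [0.6125 0.2672 0.1996] tool y -95.22042820425636 q6 1.9066467720606084 tau6 -0.028200733358971775 [ 1.1 -1.1  2.3] [-0.16 -0.09 -0.04] 0.09551416724476472
```

Call:
apply_moves(
  claw=[-1,-1,-1,-1,-1],
  travel=[
    [0,0,0],
    [0,0,0],
    [0,0,0],
    [0,0,0],
    [0,0,0],
  ],
  turn=[
    [0,0,0.01],
    [0,0,0.015],
    [0,0,0.015],
    [0,0,0.015],
    [0,0,0.015],
  ],
)

```text
t: 16.43
tcp_pos: [0.6125, 0.2672, 0.1996]
tool_rot: [0.998, -0.069, 0.0, 0.0]
force: [0.7, -1.1, 4.1]
finger_gap: 0.101
gripper_force: 66.9
```

```bash
python3 st.py
```

```text
16.4333 [0.6125 0.2672 0.1996] tool y -97.91695465779331 q6 1.9538394924384388 tau6 0.30376276932656765 [ 0.7 -1.1  4.1] [-0.22 -0.18  0.36] 0.10062387664761901
```

Call:
apply_moves(
  claw=[-1,-1,-1,-1,-1],
  travel=[
    [0,0,0],
    [0,0,0],
    [0,0,0],
    [0,0,0],
    [0,0,0],
  ],
  turn=[
    [0,0,0.01],
    [0,0,0.015],
    [0,0,0.015],
    [0,0,0.015],
    [0,0,0.015],
  ],
)

```text
t: 16.85
tcp_pos: [0.6125, 0.2673, 0.1996]
tool_rot: [0.996, -0.092, 0.0, 0.0]
force: [0.3, -1.8, 4.4]
finger_gap: 0.099
gripper_force: 82.9
```

```bash
python3 st.py
```

```text
16.85 [0.6125 0.2673 0.1996] tool y -100.58847141305816 q6 2.0006446738679498 tau6 0.9179007634520531 [ 0.3 -1.8  4.4] [-0.31 -0.27  0.96] 0.09859197923130963
```

Torque rose to about 0.96 N·m, so the screw is seated. Now I'll back it off a quarter turn.

Call:
apply_moves(
  claw=[-1,-1,-1,-1,-1],
  travel=[
    [0,0,0],
    [0,0,0],
    [0,0,0],
    [0,0,0],
    [0,0,0],
  ],
  turn=[
    [0,0,-0.03],
    [0,0,-0.06],
    [0,0,-0.09],
    [0,0,-0.12],
    [0,0,-0.15],
  ],
)

```text
t: 17.27
tcp_pos: [0.6125, 0.2673, 0.1996]
tool_rot: [0.99, 0.143, 0.0, -0.0]
force: [2.1, -1.4, 5.2]
finger_gap: 0.099
gripper_force: 58.9
```

Call:
apply_moves(
  claw=[-1,-1,-1,-1,-1],
  travel=[
    [0,0,0],
    [0,0,0],
    [0,0,0],
    [0,0,0],
    [0,0,0],
  ],
  turn=[
    [0,0,-0.03],
    [0,0,-0.06],
    [0,0,-0.09],
    [0,0,-0.12],
    [0,0,-0.15],
  ],
)

```text
t: 17.68
tcp_pos: [0.6124, 0.2675, 0.1997]
tool_rot: [0.929, 0.37, 0.0, -0.0]
force: [0.7, -0.2, 4.3]
finger_gap: 0.099
gripper_force: 59.0
```

Call:
apply_moves(
  claw=[-1,-1,-1,-1,-1],
  travel=[
    [0,0,0],
    [0,0,0],
    [0,0,0],
    [0,0,0],
    [0,0,0],
  ],
  turn=[
    [0,0,-0.03],
    [0,0,-0.06],
    [0,0,-0.09],
    [0,0,-0.12],
    [0,0,-0.15],
  ],
)

```text
t: 18.1
tcp_pos: [0.6124, 0.2675, 0.1998]
tool_rot: [0.817, 0.577, 0.001, -0.0]
force: [0.5, -1.7, 6.5]
finger_gap: 0.099
gripper_force: 58.9
```

Call:
apply_moves(
  claw=[-1,-1,-1,-1,-1],
  travel=[
    [0,0,0],
    [0,0,0],
    [0,0,0],
    [0,0,0],
    [0,0,0],
  ],
  turn=[
    [0,0,-0.03],
    [0,0,-0.05],
    [0,0,-0.065],
    [0,0,-0.075],
    [0,0,-0.075],
  ],
)

```text
t: 18.52
tcp_pos: [0.6123, 0.2675, 0.1998]
tool_rot: [0.745, 0.667, 0.001, -0.0]
force: [-0.1, -1.2, 5.7]
finger_gap: 0.103
gripper_force: 59.1
```

Call:
apply_moves(
  claw=[-1,-1,-1,-1,-1],
  travel=[
    [0,0,0],
    [0,0,0],
    [0,0,0],
    [0,0,0],
    [0,0,0],
  ],
  turn=[
    [0,0,0],
    [0,0,0],
    [0,0,0],
    [0,0,0],
    [0,0,0],
  ],
)

```text
t: 18.93
tcp_pos: [0.6123, 0.2676, 0.1999]
tool_rot: [0.745, 0.667, 0.001, -0.0]
force: [0.3, -0.5, 6.2]
finger_gap: 0.1
gripper_force: 59.1
```

```bash
python3 st.py; python3 - <<'E'
from h import *
from station import manip
s=manip.snapshot("scene")
cv2.imwrite("pics/e1.png",cv2.resize(s["pixels"][60:260,320:480,::-1],(480,600),interpolation=cv2.INTER_CUBIC))
W=cloud(s);m=(np.hypot(W[...,0]-.5645,W[...,1]+.2037)<.022)&(abs(W[...,2]-.072)<.006)
print(*rect(W[m]))
E
```

```text
18.9333 [0.6123 0.2676 0.1999] tool y -6.32337060680986 q6 0.3544016541841868 tau6 0.03795571275986731 [ 0.3 -0.5  6.2] [-0.17 -0.09  0.03] 0.10048442267016394
c [ 565.6 -203.2] size [26.9 12.7] long dir deg -19.6 mean [ 567.1 -203.8   71.6] 79
```

View pics/e1.png

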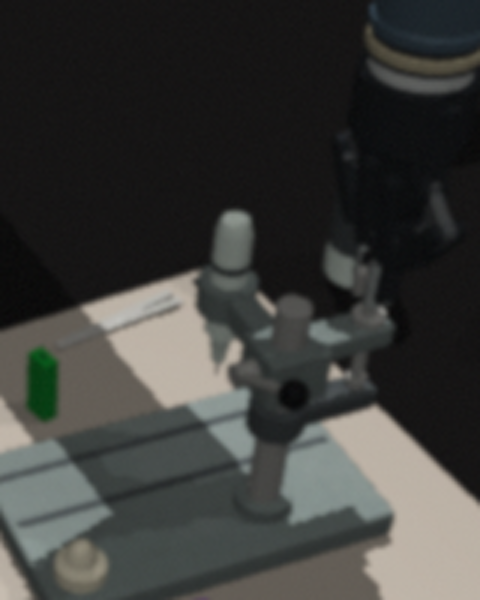

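The fingers hold the spade head (crop (368,275)), which now lies along the stand's y. The block is still home, so I'm handing in.

```bash
python3 -c "
from station import manip
print(manip.sign_off())"
```

```text
the job is handed in; nothing more can be done
None
```

The two-dot block is home in its own slot and released, and the thumbscrew was seated, backed off a quarter turn and is still held in the gripper; I've handed the job in, but no verdict came back.

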